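# Clamp the 40 mm sleeve in the holder with its thumbwheel

### The job

Of the four look-alike steel sleeves on the bench, find the 40 mm one, the only one that the holder can grip, and stand it upright on the holder's plate in the middle of the slot between the jaws. Then let go of it and, with a fingertip on the exposed rim, roll the thumbwheel towards the sleeve until the rubber pad holds it firmly (to the wheel's end stop, or nearly). Leave the other three sleeves standing about where they are and do not knock any sleeve over, nor upset or push away the other things on the bench.

Things in the scene. Friction and masses are not known exactly. Their poses are not given: they have to be found in the camera images.
- sleeve_a_mid (a point): one of four look-alike plain steel sleeves (open tubes, 90 mm tall, 6 mm wall, 0.2 to 0.35 kg) standing upright on the bench; outside diameters 34, 40, 46 and 52 mm, which is which is not told: measure, e.g. by closing the gripper across them. This point: on the axis, half-way up (45 mm above its foot); z along the axis
- sleeve_b_mid (a point): one of four look-alike plain steel sleeves (open tubes, 90 mm tall, 6 mm wall, 0.2 to 0.35 kg) standing upright on the bench; outside diameters 34, 40, 46 and 52 mm, which is which is not told: measure, e.g. by closing the gripper across them. This point: on the axis, half-way up (45 mm above its foot); z along the axis
- sleeve_c_mid (a point): one of four look-alike plain steel sleeves (open tubes, 90 mm tall, 6 mm wall, 0.2 to 0.35 kg) standing upright on the bench; outside diameters 34, 40, 46 and 52 mm, which is which is not told: measure, e.g. by closing the gripper across them. This point: on the axis, half-way up (45 mm above its foot); z along the axis
- sleeve_d_mid (a point): one of four look-alike plain steel sleeves (open tubes, 90 mm tall, 6 mm wall, 0.2 to 0.35 kg) standing upright on the bench; outside diameters 34, 40, 46 and 52 mm, which is which is not told: measure, e.g. by closing the gripper across them. This point: on the axis, half-way up (45 mm above its foot); z along the axis
- holder: aluminium holder fixed to the bench: base plate 80 mm wide, 12 mm thick, from x = -50 to +150 mm in its own frame. Origin: underside of the plate, at the axis of a clamped sleeve; x points from the slot to the thumbwheel, z up. Fixed steel jaw, 22 mm thick, with its flat face at x = -20 mm; opposite it the rubber pad. Both about 50 mm wide across y, tops 47 mm above the bench
- slot (a point): floor of the slot between fixed jaw and pad, at a clamped sleeve's axis, on the plate, 12 mm above the bench; axes as the holder. The slot is open above and at both sides, 44 mm wide with the wheel at 0, 2.6 mm narrower per rad, 37 mm at the end stop, so it is for the 40 mm sleeve. With wheel at 0 the open slot's middle is 2 mm towards the wheel from here
- pad: rubber-faced moving jaw, plate 6 x 46 x 29 mm; origin at the centre of its pressing face, 32.5 mm above the bench. Sprung (2 N preload, then 4 N per mm, 3.5 mm travel) on a carriage that the wheel drives along the holder's -x, 2.6 mm per rad. With the 40 mm sleeve against the fixed jaw it meets it at about 1.5 rad and presses with about 13 N at the end stop
- wheel_top (a point): topmost point of the thumbwheel's rim, 75 mm above the bench, 105 mm from the slot along the holder's x; fixed to the holder, same axes. Knurled wheel 70 mm across, 22 mm wide, level axis along the holder's y, sunk in a grey housing 86 mm long (x), 59 mm wide, top 65 mm above the bench: only the topmost 10 mm of rim stand out, 49 mm long
- wheel (a joint): turn of the thumbwheel, rad: 0 open, 2.6 end stop; grows as its top is rolled towards the slot (holder's -x). Drag about 0.05 N m; it stays where left. A shut fingertip pressed on top with 5 to 15 N and drawn along x turns it by friction, about 0.7 rad per 24 mm stroke; several strokes are needed
- lens_cap: bystander: black disc, 44 mm across, 9 mm thick, lying among the sleeves; origin under its centre
- lock_ring: bystander: steel ring, 40 mm across, 10 mm thick; origin under its centre
- beaker: bystander: glass beaker 72 mm across, 90 mm tall; origin under its centre
- bottle: bystander: amber jar 60 mm across, 105 mm tall; origin under its centre
- dish: bystander: shallow glass dish 80 mm across, 18 mm tall; origin under its centre
- objective: bystander: black microscope objective 50 mm across, 60 mm tall, standing; origin under its centre
- screwdriver: bystander: screwdriver 200 mm long, lying along its x
- brush: bystander: brush 180 mm long, lying along its x

How it is judged (in metres and radians):
On the way, in this order (a step that is already met when the one before it is completed fails the run):
1. a sleeve stands upright on the plate between the jaws, let go ((((x of sleeve_a_mid in the frame of holder between -0.005 and 0.008 m and y of sleeve_a_mid in the frame of holder between -0.018 and 0.018 m and z of sleeve_a_mid in the frame of holder below 0.06 m and angle between sleeve_a_mid's own z axis and vertical below 0.08 rad) and contact force between the fingers and sleeve_a below 0.2 N) or ((x of sleeve_b_mid in the frame of holder between -0.005 and 0.008 m and y of sleeve_b_mid in the frame of holder between -0.018 and 0.018 m and z of sleeve_b_mid in the frame of holder below 0.06 m and angle between sleeve_b_mid's own z axis and vertical below 0.08 rad) and contact force between the fingers and sleeve_b below 0.2 N) or ((x of sleeve_c_mid in the frame of holder between -0.005 and 0.008 m and y of sleeve_c_mid in the frame of holder between -0.018 and 0.018 m and z of sleeve_c_mid in the frame of holder below 0.06 m and angle between sleeve_c_mid's own z axis and vertical below 0.08 rad) and contact force between the fingers and sleeve_c below 0.2 N) or ((x of sleeve_d_mid in the frame of holder between -0.005 and 0.008 m and y of sleeve_d_mid in the frame of holder between -0.018 and 0.018 m and z of sleeve_d_mid in the frame of holder below 0.06 m and angle between sleeve_d_mid's own z axis and vertical below 0.08 rad) and contact force between the fingers and sleeve_d below 0.2 N))), for 0.2 s.
2. a fingertip works the thumbwheel (contact force between the fingers and wheel above 0.5 N), for 0.1 s.
3. the pad presses on the sleeve with more than 4 N (only the 40 mm sleeve both enters the slot and is reached by the pad) ((((x of sleeve_a_mid in the frame of holder between -0.005 and 0.008 m and y of sleeve_a_mid in the frame of holder between -0.018 and 0.018 m and z of sleeve_a_mid in the frame of holder below 0.06 m and angle between sleeve_a_mid's own z axis and vertical below 0.08 rad) and contact force between pad and sleeve_a above 4 N) or ((x of sleeve_b_mid in the frame of holder between -0.005 and 0.008 m and y of sleeve_b_mid in the frame of holder between -0.018 and 0.018 m and z of sleeve_b_mid in the frame of holder below 0.06 m and angle between sleeve_b_mid's own z axis and vertical below 0.08 rad) and contact force between pad and sleeve_b above 4 N) or ((x of sleeve_c_mid in the frame of holder between -0.005 and 0.008 m and y of sleeve_c_mid in the frame of holder between -0.018 and 0.018 m and z of sleeve_c_mid in the frame of holder below 0.06 m and angle between sleeve_c_mid's own z axis and vertical below 0.08 rad) and contact force between pad and sleeve_c above 4 N) or ((x of sleeve_d_mid in the frame of holder between -0.005 and 0.008 m and y of sleeve_d_mid in the frame of holder between -0.018 and 0.018 m and z of sleeve_d_mid in the frame of holder below 0.06 m and angle between sleeve_d_mid's own z axis and vertical below 0.08 rad) and contact force between pad and sleeve_d above 4 N))), for 0.2 s.
At the end, for the whole second after the job is handed in: The 40 mm sleeve stands (within 0.08 rad of upright) on the holder's plate between the jaws, its axis within 18 mm of the slot's middle along the jaws, pressed by the pad with more than 4 N, at rest; the other three sleeves stand upright within 50 mm of where they were ((((x of sleeve_a_mid in the frame of holder between -0.005 and 0.008 m and y of sleeve_a_mid in the frame of holder between -0.018 and 0.018 m and z of sleeve_a_mid in the frame of holder below 0.06 m and angle between sleeve_a_mid's own z axis and vertical below 0.08 rad) and contact force between pad and sleeve_a above 4 N and linear speed of sleeve_a below 0.02 m/s and (angle between each of sleeve_b_mid, sleeve_c_mid, sleeve_d_mid's own z axis and vertical below 0.15 rad and distance of each of sleeve_b_mid, sleeve_c_mid, sleeve_d_mid from where it was at the start of the episode below 0.05 m)) or ((x of sleeve_b_mid in the frame of holder between -0.005 and 0.008 m and y of sleeve_b_mid in the frame of holder between -0.018 and 0.018 m and z of sleeve_b_mid in the frame of holder below 0.06 m and angle between sleeve_b_mid's own z axis and vertical below 0.08 rad) and contact force between pad and sleeve_b above 4 N and linear speed of sleeve_b below 0.02 m/s and (angle between each of sleeve_a_mid, sleeve_c_mid, sleeve_d_mid's own z axis and vertical below 0.15 rad and distance of each of sleeve_a_mid, sleeve_c_mid, sleeve_d_mid from where it was at the start of the episode below 0.05 m)) or ((x of sleeve_c_mid in the frame of holder between -0.005 and 0.008 m and y of sleeve_c_mid in the frame of holder between -0.018 and 0.018 m and z of sleeve_c_mid in the frame of holder below 0.06 m and angle between sleeve_c_mid's own z axis and vertical below 0.08 rad) and contact force between pad and sleeve_c above 4 N and linear speed of sleeve_c below 0.02 m/s and (angle between each of sleeve_a_mid, sleeve_b_mid, sleeve_d_mid's own z axis and vertical below 0.15 rad and distance of each of sleeve_a_mid, sleeve_b_mid, sleeve_d_mid from where it was at the start of the episode below 0.05 m)) or ((x of sleeve_d_mid in the frame of holder between -0.005 and 0.008 m and y of sleeve_d_mid in the frame of holder between -0.018 and 0.018 m and z of sleeve_d_mid in the frame of holder below 0.06 m and angle between sleeve_d_mid's own z axis and vertical below 0.08 rad) and contact force between pad and sleeve_d above 4 N and linear speed of sleeve_d below 0.02 m/s and (angle between each of sleeve_a_mid, sleeve_b_mid, sleeve_c_mid's own z axis and vertical below 0.15 rad and distance of each of sleeve_a_mid, sleeve_b_mid, sleeve_c_mid from where it was at the start of the episode below 0.05 m)))); the robot touches nothing.
It fails at once if a sleeve is knocked over (angle between any of sleeve_a_mid, sleeve_b_mid, sleeve_c_mid, sleeve_d_mid's own z axis and vertical above 0.6 rad).
It fails at once if a bystander is pushed away by more than 50 mm (distance of any of lens_cap, lock_ring, beaker, bottle, dish, objective, screwdriver, brush from where it was at the start of the episode above 0.05 m).
It fails at once if the beaker, bottle or objective is tipped over (angle between any of beaker, bottle, objective's own z axis and vertical above 0.6 rad).
It also fails if it takes over 72 s, if anything falls off the work surface, if the arm or the gripper's body presses on something with over 40 N, if the wrist force passes 120 N, or if a joint passes its speed limit or range.

### The arm

A 7-joint arm with a two-finger parallel gripper is mounted at the origin on the work surface. World frame = base frame: x ahead of the robot, y to its left, z up, the work surface at z = 0. Lengths are in m, angles in degrees, forces in N, time in s.
With the tool pointing down it reaches from about 0.425 to 0.875 m from the base axis. Payload 4.7 kg.
Tool frame: the origin (TCP) lies at the centre of the arm's flange, where the gripper is bolted on; the fingertips stand ctrl.nose_length ahead of it and the grasp point (between the pads) lies 164 mm ahead of it (ctrl.nose_length is the distance from the TCP to the fingertips, in m); z points along the fingers, y is the line along which they close (so a half turn about z gives the same grasp; the last joint's range is limited). The gripper opens to 87 mm and grips with 3 to 60 N. Pads are 19 mm wide; open, the fingers measure 117 mm over their backs; the gripper's body (75 mm by 190 mm) begins 51 mm behind the grasp point.
Start: joints at [-72.932, 18.392, -4.016, 83.108, 1.295, 78.541, -3.26], TCP at [0.182, 0.624, 0.405] pointing down, gripper open.
Joint ranges: [-163.93, 163.93], [-17.29, 119.83], [-79.2, 71.16], [3.27, 140.29], [-89.18, 269.18], [5.43, 117.66], [-154.24, 154.24]. Speed limits (degrees/s): [147.25, 147.25, 180, 180, 180, 180, 180].

### API

Orientations are given as a 3x3 rotation matrix whose columns are the frame's x, y, z axes.
In Python, from workcell import ctrl, fingers, vision, workorder gives the robot as it stands. Calls block until the motion is done:
- ctrl.movep(position, orientation): joint-space move of the TCP to a pose.
- ctrl.move_straight(position, rot=None, feed=0.15, max_force=None): straight line of the TCP; rot=None keeps the orientation; feed is the mean speed in m/s. With max_force (N) it stops when the force on the tool has changed by that much, and returns True; else False.
- ctrl.movej(angles): joint-space move.
- fingers.release() and fingers.grasp(strength=None): open the fingers fully, or close them until they stop; strength is the grip in N (None keeps the last).
- ctrl.hold(seconds).
- ctrl.inverse_kinematics(position, orientation): joint angles nearest the present ones, or None.
- ctrl.sense(): the state.
- vision.capture(name): name is "scene" or "top"; returns a dict with "img" (420x560x3 uint8, red, green, blue), "camera_matrix" (3x3 intrinsics, pixels), "cam_to_world" (4x4, takes a point from camera to world coordinates). Camera axes: x right, y down, z forward; pixel columns grow to the right and rows downward; lengths in m; the calibration is good to about 2 mm. A picture is of the moment at which its call begins. There is no depth.
A pose or a line that the arm cannot do raises ctrl.PlanningError and nothing moves.
- workorder.hand_in(): hands the job in; it is judged then, once.
The state is a dict: "clock": time; "joint_positions": joint angles; "dq": joint speeds; "tau": joint torques, N m; "ee_pos": TCP position; "ee_rot": TCP orientation; "wrist_force": force on the tool from outside, world axes, zero at the start; "wrist_torque": the same for the moment, N m; "gripper_width": finger opening in m; "grip_force": force on a finger pad.
Only numpy, scipy, OpenCV 4.12 (cv2) and the standard library are available. Lean on these libraries where they do the work, as an engineer would, in place of code of your own. Each camera call takes 0.05 s, during which the arm holds its last target. There are 200 camera calls.

## Working session

There is one attempt and no reset: what is moved stays moved. The work goes in short steps, each a Python script; the robot and the scene stay as the last script left them, time stands still between calls to the robot, and variables do not carry over. Pictures are saved under pics/ and viewed, at most 10 in all, crops included, and the job is handed in when it is done.

```bash
mkdir -p pics; ls
python3 - <<'E'
from workcell import ctrl, fingers, vision, workorder
import cv2,numpy as np
for n in("scene","top"):
    c=vision.capture(n); cv2.imwrite(f"pics/{n}0.png",c["img"][:,:,::-1]); print(n,c["camera_matrix"].tolist(),np.round(c["cam_to_world"],4).tolist())
s=ctrl.sense(); print(s["clock"],ctrl.nose_length,s["ee_rot"],s["gripper_width"])
E
```

```text
pics
scene [[523.7477921243735, 0.0, 279.48454932407793], [0.0, 523.7477921243735, 209.081784316261], [0.0, 0.0, 1.0]] [[-0.0456, 0.6385, -0.7683, 1.8275], [0.9989, 0.0245, -0.0389, 0.018], [-0.0061, -0.7692, -0.6389, 1.1663], [0.0, 0.0, 0.0, 1.0]]
top [[382.92949379448004, 0.0, 279.19900657783955], [0.0, 382.92949379448004, 209.65074201923258], [0.0, 0.0, 1.0]] [[-0.0274, -0.9838, 0.1769, 0.3405], [-0.9996, 0.0282, 0.0019, -0.0634], [-0.0069, -0.1768, -0.9842, 1.009], [0.0, 0.0, 0.0, 1.0]]
0.1 0.1822 [[-9.60007805e-01  2.79972982e-01 -3.78737573e-04]
 [ 2.79973220e-01  9.60006375e-01 -1.66021570e-03]
 [-1.01225055e-04 -1.69985641e-03 -9.99998550e-01]] 0.08717714329988897
```

View pics/top0.png

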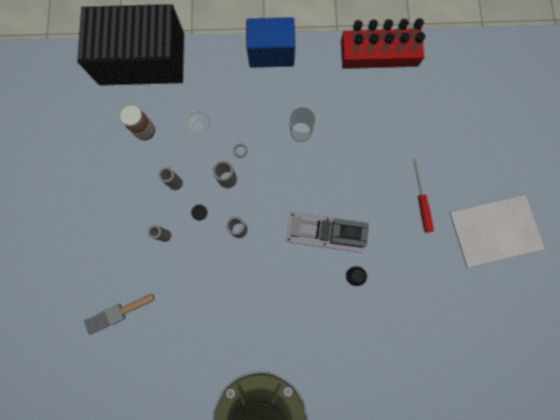

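View pics/scene0.png

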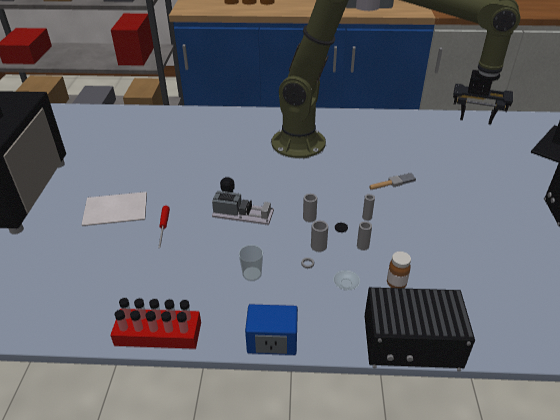

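The top view shows four sleeves near (169,177), (225,173), (157,233) and (237,227). The lens cap is at (199,212) and the holder spans x 288–368, y 212–250, with its slot to the left and wheel to the right. The objective is at (356,275). I'll enlarge that part of both views.

Run:
```python
import cv2,numpy as np
t=cv2.imread("pics/top0.png");s=cv2.imread("pics/scene0.png")
a=cv2.resize(t[140:290,140:380],None,fx=3.3,fy=3.3,interpolation=cv2.INTER_CUBIC)
cv2.imwrite("pics/t1.png",cv2.convertScaleAbs(a,alpha=1.4))
a=cv2.resize(s[165:280,200:400],None,fx=4,fy=4,interpolation=cv2.INTER_CUBIC)
cv2.imwrite("pics/s1.png",cv2.convertScaleAbs(a,alpha=1.4))
```

```text
(no output)
```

View pics/t1.png

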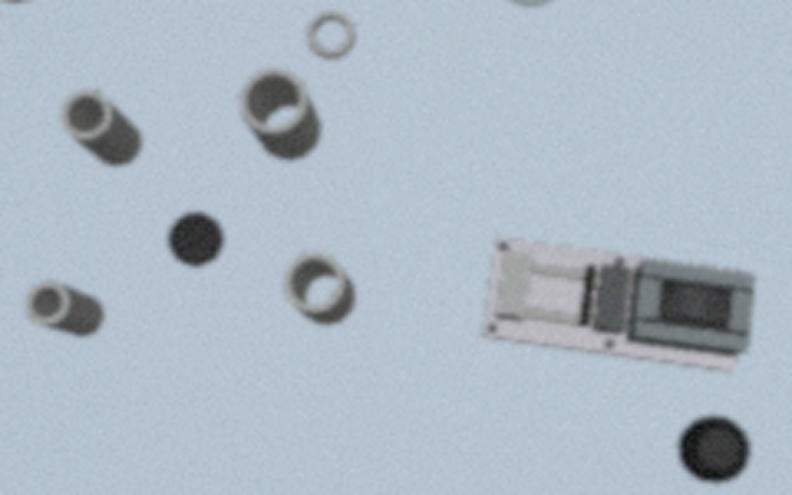

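View pics/s1.png

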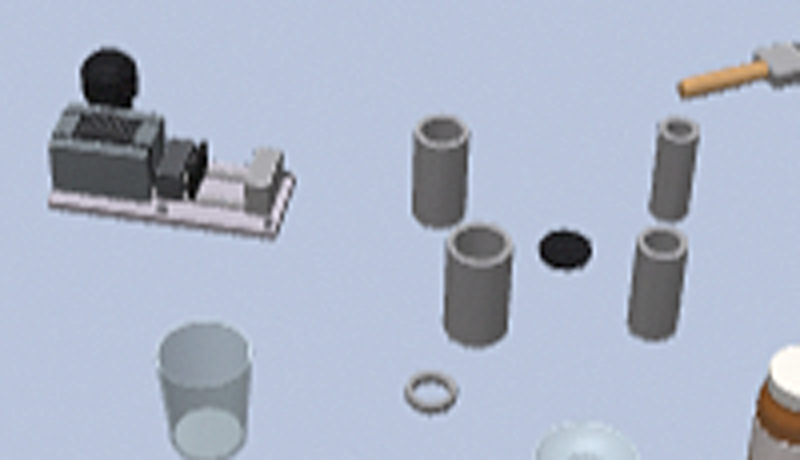

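The diameters rank the same in both views. In the crop, the sleeve at (48,303) is the smallest (34), (87,115) is likely the 40, (317,284) the 46 and (274,101) the 52. In the holder, the fixed jaw is at (515,285), the pad at (588,295) and the wheel at (697,305). Next I'll work out positions.

```bash
cat > h.py <<'E'
import numpy as np,cv2
from workcell import ctrl,fingers,vision,workorder
def ray(c,px,z):
    K,T=c["camera_matrix"],c["cam_to_world"]
    d=T[:3,:3]@np.linalg.solve(K,[px[0],px[1],1]); o=T[:3,3]
    return (o+d*(z-o[2])/d[2])[:2]
def rot(yaw):  # closing axis (tool y) along yaw (rad), pointing down
    c,s=np.cos(yaw),np.sin(yaw); y=np.array([c,s,0]);z=np.array([0,0,-1.])
    return np.column_stack([np.cross(y,z),y,z])
E
python3 - <<'E'
from h import *
for n,seeds in(("top",[(169,177),(225,173),(157,233),(237,227)]),("scene",[(364,236),(319,236),(368,208),(310,208)])):
    c=vision.capture(n); im=c["img"].astype(int)
    bg=cv2.medianBlur(c["img"],101).astype(int) if 0 else None
    m=((im[:,:,2]-im[:,:,0])<18).astype(np.uint8)&(im.max(2)<190).astype(np.uint8)
    if n=="top": cv2.imwrite("pics/m.png",m*255)
    cs,_=cv2.findContours(m,cv2.RETR_EXTERNAL,cv2.CHAIN_APPROX_NONE)
    for s in seeds:
        k=max(cs,key=lambda q:cv2.pointPolygonTest(q,s,True)); h=cv2.convexHull(k)
        (cx,cy),_,_=cv2.minAreaRect(h); p=h[:,0].astype(float)
        # axis direction: image of vertical through blob
        a=ray(c,(cx,cy),.045)
        K,T=c["camera_matrix"],c["cam_to_world"]
        pr=lambda P:(lambda q:q[:2]/q[2])(K@(T[:3,:3].T@(np.array(P)-T[:3,3])))
        u=pr([*a,.09])-pr([*a,0]); L=np.linalg.norm(u);u/=L; v=np.array([-u[1],u[0]])
        w=np.ptp(p@v)+1; mid=v*(p@v).max()/2+v*(p@v).min()/2+u*((p@u).max()+(p@u).min())/2
        a=ray(c,mid,.045); sc=np.linalg.norm(pr([a[0],a[1]+.05,.045])-pr([a[0],a[1]-.05,.045]))/.1
        print(n,s,"axis",a.round(4),"len",round(np.ptp(p@u),1),"w_mm",round(w/sc*1e3,1),cv2.contourArea(k))
    if n=="top":
        im=c["img"].astype(int); pl=((im[:,:,0]-im[:,:,2])>-6)&(im.max(2)>120)
        pl=pl.astype(np.uint8); pl[:,:285]=0;pl[:,372:]=0;pl[:205]=0;pl[258:]=0
        cs,_=cv2.findContours(pl|m*(np.arange(560)[None]>284)*(np.arange(420)[:,None]<258)*(np.arange(560)[None]<375)*(np.arange(420)[:,None]>205),cv2.RETR_EXTERNAL,cv2.CHAIN_APPROX_NONE)
        k=max(cs,key=cv2.contourArea)[:,0]
        low=np.array([(x,k[k[:,0]==x,1].max()) for x in range(291,360)]); 
        lw=np.array([ray(c,q+[0,.5],.012) for q in low])
        lef=np.array([(k[k[:,1]==y,0].min(),y) for y in range(217,239)]); le=np.array([ray(c,q-[.5,0],.012) for q in lef])
        up=np.array([(x,k[k[:,0]==x,1].min()) for x in range(294,322)]);ue=np.array([ray(c,q-[0,.5],.012) for q in up])
        for nm,q in(("low",lw),("left",le),("up",ue)):
            l=cv2.fitLine(q.astype(np.float32),cv2.DIST_HUBER,0,.01,.01).ravel(); print(nm,l[2:].round(4),np.degrees(np.arctan2(l[1],l[0])).round(2))
E
```

```text
top (169, 177) axis [0.6045 0.219 ] len 29.7 w_mm 50.3 410.0
top (225, 173) axis [0.6124 0.0792] len 31.4 w_mm 69.4 548.0
top (157, 233) axis [0.4621 0.2451] len 26.6 w_mm 41.7 312.5
top (237, 227) axis [0.4703 0.0478] len 26.2 w_mm 56.5 395.0
low [ 0.414  -0.1808] 80.52
left [ 0.474  -0.0796] -9.22
up [ 0.51   -0.1359] 79.13
scene (364, 236) axis [0.5338 0.2322] len 56.8 w_mm 45.7 566.0
scene (319, 236) axis [0.5408 0.0676] len 57.8 w_mm 88.0 802.0
scene (368, 208) axis [0.5338 0.2322] len 56.8 w_mm 45.7 566.0
scene (310, 208) axis [0.5408 0.0676] len 57.8 w_mm 88.0 802.0
```

Run:
```python
from h import *
t=vision.capture("top");s=vision.capture("scene")
T=lambda x,y:(140+x/3.3-.35,140+y/3.3-.35)
S=lambda x,y:(200+x/4-.4,165+y/4-.4)
print("sleeve40 top rim",ray(t,T(87,115),.09).round(4),"top base",ray(t,T(118,142),0).round(4),"scene rim",ray(s,S(662,243),.09).round(4),"scene base",ray(s,S(654,327),0).round(4))
for n,a in(("34",(48,303)),("46",(317,284)),("52",(274,101))): print(n,ray(t,T(*a),.09).round(4))
th=np.radians(-99.6); X=np.array([np.cos(th),np.sin(th)]);Y=np.array([-X[1],X[0]])
low=np.array([.414,-.1808]);lef=np.array([.474,-.0796]);up=np.array([.51,-.1359])
print("width",(up-low)@Y, "len check")
O=X*(lef@X+.05)+Y*((low+up)@Y/2); print("O top",O.round(4))
# feature checks in holder coords
H=lambda p:(np.array([(p-O)@X,(p-O)@Y])*1e3).round(1)
for n,p,z in(("UL corner",(498,240),.012),("LL",(485,337),.012),("LR",(735,370),.012),("jaw face top edge mid",(528,285),.047),("pad face top",(583,292),.047),("wheel top",(697,304),.075),("housing LL",(629,343),.065),("housing UL",(640,263),.065),("housing LR",(745,353),.065),("housing UR",(752,275),.065)):
    print("T",n,H(ray(t,T(*p),z)))
for n,p,z in(("x-50 y-40",(297,175),.012),("x-50 y+40",(275,232),.012),("x150 y40",(49,200),.012),("wheel",(108,126),.075)): print("S",n,H(ray(s,S(*p),z)))
# better scene line fits of plate lower edge
```

```text
sleeve40 top rim [0.6024 0.2171] top base [0.6043 0.2185] scene rim [0.6019 0.2209] scene base [0.6016 0.2234]
34 [0.4607 0.2422]
46 [0.4692 0.0448]
52 [0.6092 0.0762]
width 0.08716770283121553 len check
O top [ 0.4669 -0.1291]
T UL corner [-44.8  37.6]
T LL [-44.5 -40.8]
T LR [153.3 -39.2]
T jaw face top edge mid [-17.3  -0. ]
T pad face top [25.2  0.5]
T wheel top [108.   -0.6]
T housing LL [ 62.6 -35.4]
T housing UL [63.8 25.8]
T housing LR [148.9 -30.8]
T housing UR [148.3  28.4]
S x-50 y-40 [-51.3 -39.7]
S x-50 y+40 [-49.7  37. ]
S x150 y40 [148.4  36.1]
S wheel [101.    3.8]
```

```bash
cat >> h.py <<'E'
th=np.radians(-99.6); X=np.array([np.cos(th),np.sin(th)]);Y=np.array([-X[1],X[0]])
R=rot(th+np.pi)
E
python3 - <<'E'
from h import *
p=np.array([.6028,.2195])
ctrl.movep([*p,.36],R); ctrl.move_straight([*p,.074+.164],feed=.12,max_force=8)
fingers.grasp(20); s=ctrl.sense(); print(s["clock"],s["ee_pos"],s["gripper_width"],s["grip_force"],s["wrist_force"])
E
```

```text
4.425 [0.60278599 0.21943274 0.2379651 ] 0.038869691490123155 19.92453241543 [-0.35499449  0.16575636  0.12885875]
```

The gripper reads 38.9 mm, so this is the 40 mm sleeve. I'll hover over the slot and check.

```bash
cat >> h.py <<'E'
O=np.array([.4666,-.1305])
E
python3 - <<'E'
from h import *
p=np.array(ctrl.sense()["ee_pos"][:2])
ctrl.move_straight([*p,.40],feed=.2)
q=O+.002*X
ctrl.movep([*q,.40],R); ctrl.move_straight([*q,.058+.074+.164],feed=.15); ctrl.hold(.3)
s=ctrl.sense();print(s["clock"],s["ee_pos"],q,s["gripper_width"],s["wrist_force"])
im=[]
for n,(r0,r1,c0,c1) in(("top",(170,270,270,390)),("scene",(165,235,200,290))):
    c=vision.capture(n); cv2.imwrite(f"pics/{n}2full.png",c["img"][:,:,::-1])
    im.append(cv2.resize(c["img"][r0:r1,c0:c1,::-1],(396,330) if n=="top" else (396,308),interpolation=cv2.INTER_CUBIC))
im[1]=cv2.copyMakeBorder(im[1],0,22,0,0,cv2.BORDER_CONSTANT)
cv2.imwrite("pics/v2.png",cv2.convertScaleAbs(np.hstack(im),alpha=1.4))
E
```

```text
7.9333 [ 0.46649839 -0.13255093  0.2966479 ] [ 0.46626646 -0.13247199] 0.03867209771365576 [-0.21403891 -0.32702532 -3.13698975]
```

View pics/v2.png

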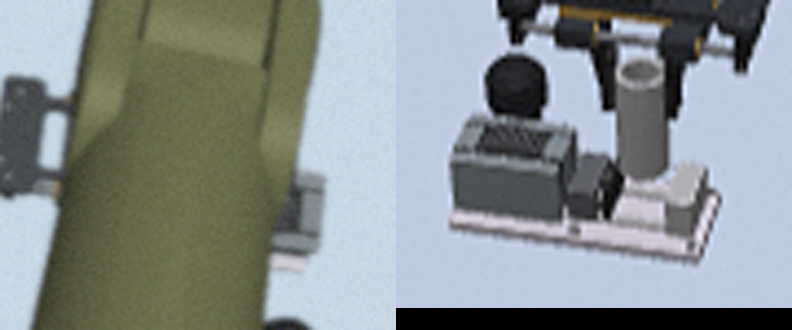

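The top view is blocked by the arm. The scene view shows the sleeve roughly over the slot, so I'll enlarge it to measure the offset.

Run:
```python
from h import *
f=cv2.imread("pics/scene2full.png")
a=cv2.resize(f[185:230,225:285],(800,600),interpolation=cv2.INTER_CUBIC); cv2.imwrite("pics/v3.png",cv2.convertScaleAbs(a,alpha=1.5))
c=vision.capture("scene");K,T=c["camera_matrix"],c["cam_to_world"]
def pr(P):
    q=K@(T[:3,:3].T@(np.array(P)-T[:3,3])); q=q[:2]/q[2]; return ((q-[225,185]+.5)*13.33).round(0)
p=np.array(ctrl.sense()["ee_pos"][:2])
print("sleeve base ctr pred",pr([*p,.0587]),"at .047",pr([*p,.047]),"dx 1mm",pr([*(p+.01*X),.047])-pr([*p,.047]), "axis .1",pr([*p,.1]))
for x in(-20,24):
    for y in(-25,25): print(x,y,pr([*(O+x/1e3*X+y/1e3*Y),.047]))
```

```text
sleeve base ctr pred [409. 245.] at .047 [411. 281.] dx 1mm [-39.  -5.] axis .1 [403. 116.]
-20 -25 [518. 231.]
-20 25 [471. 354.]
24 -25 [352. 209.]
24 25 [301. 331.]
```

View pics/v3.png

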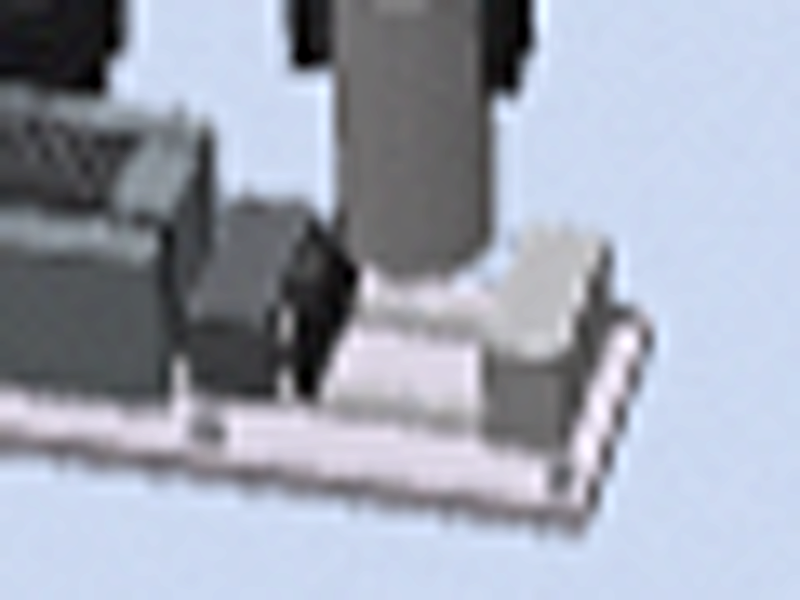

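The sleeve and the jaw face both sit about 9 px to the right of their predictions in this view. So the sleeve is centred in the slot within about 1 mm, and I'll lower it with a force stop.

Run:
```python
from h import *
q=O+.002*X
r=ctrl.move_straight([*q,.010+.074+.164],feed=.04,max_force=5)
s=ctrl.sense();print(r,s["clock"],s["ee_pos"],s["ee_pos"][2]-.238,s["gripper_width"],s["wrist_force"],s["wrist_torque"])
```

```text
True 9.1583 [ 0.4661335  -0.13262448  0.24970463] 0.011704627567820508 0.03871296573672314 [-0.28122877  1.08196735  3.79561736] [0.01785118 0.05174198 0.06815223]
```

Seated at plate height. Next: release, retreat, check.

Run:
```python
from h import *
fingers.release(); ctrl.hold(.3)
q=ctrl.sense()["ee_pos"]
ctrl.move_straight([q[0],q[1],.34],feed=.12)
w=O+.119*X
fingers.grasp(20)
ctrl.movep([*w,.34],R)
s=ctrl.sense();print(s["clock"],s["gripper_width"],s["wrist_force"])
c=vision.capture("scene"); t=vision.capture("top")
a=[cv2.resize(c["img"][175:235,205:285,::-1],(400,300),interpolation=cv2.INTER_CUBIC),cv2.resize(t["img"][180:255,270:370,::-1],(400,300),interpolation=cv2.INTER_CUBIC)]
cv2.imwrite("pics/v4.png",cv2.convertScaleAbs(np.hstack(a),alpha=1.5))
```

```text
13.475 0.00036565549808884626 [ 1.24434312  0.5601912  -0.09430775]
```

View pics/v4.png

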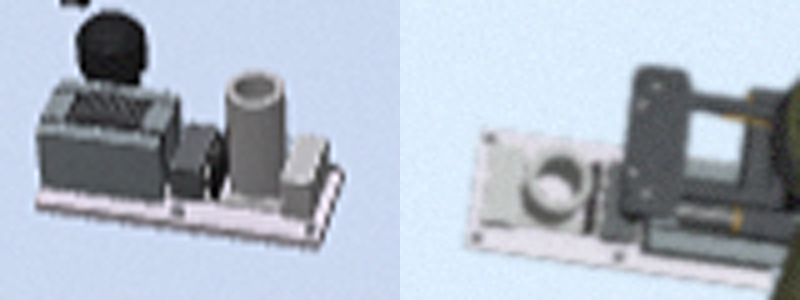

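The sleeve stands upright between the jaws, well centred. Starting the wheel strokes.

```bash
cat >> h.py <<'E'
def stroke(a=.012,b=-.012,F=8,press=0.,log=True,zfast=.265):
    P=lambda d:O+(.105+d)*X
    ctrl.move_straight([*P(a),zfast],feed=.15)
    f0=ctrl.sense()["wrist_force"]
    hit=ctrl.move_straight([*P(a),.250],feed=.03,max_force=F)
    s=ctrl.sense(); z=s["ee_pos"][2]; out=[]
    if not hit: print("no contact",z); return None
    n=4
    for i in range(1,n+1):
        ctrl.move_straight([*P(a+(b-a)*i/n),z-press],feed=.04)
        f=ctrl.sense()["wrist_force"]-f0; out.append((round(float(f[2]),1),round(float(f[:2]@X),1)))
    e=ctrl.sense()["ee_pos"]
    ctrl.move_straight([*P(b),zfast],feed=.15)
    if log: print("z",round(z,4),"tip",round(z-ctrl.nose_length,4),"end z",round(e[2],4),out,"t",ctrl.sense()["clock"])
E
python3 - <<'E'
from h import *
ctrl.move_straight([*(O+.117*X),.265],feed=.15)
stroke()
E
```

```text
z 0.2568 tip 0.0746 end z 0.2567 [(7.3, -0.4), (7.8, -1.6), (6.1, -2.0), (2.1, -1.3)] t 16.3
```

Run:
```python
from h import *
def cap(): return vision.capture("scene")["img"].mean(2).astype(np.float32)
g0=cap()
for F in (12,12): 
    stroke(.014,-.010,F,press=.0005)
g1=cap()
sl=np.s_[188:214,240:250]; 
print("pad shift px",cv2.phaseCorrelate(g0[sl],g1[sl],cv2.createHanningWindow((10,26),cv2.CV_32F)), "control sleeve",cv2.phaseCorrelate(g0[188:215,252:268].copy(),g1[188:215,252:268].copy()), np.abs(g1-g0)[188:214,238:254].mean(0).round(1))
```

```text
z 0.2564 tip 0.0742 end z 0.2566 [(12.2, 1.8), (14.8, 0.0), (13.9, -1.0), (8.7, 0.5)] t 18.5083
z 0.2564 tip 0.0742 end z 0.2566 [(10.8, 3.5), (12.2, 0.7), (12.3, -0.5), (7.3, -0.9)] t 20.65
pad shift px ((0.353450401549793, 0.7143182138055764), 0.9489180229328297) control sleeve ((0.367025144213442, 0.5319583807164587), 1.0055389258044738) [ 0.9  7.7 10.   3.4 11.3  4.6  1.1  2.1 10.4 12.2 10.6 15.3 27.9 10.4
  3.3  2.7]
```

The pad has moved and is now pushing the sleeve. A few more strokes to reach the stop.

Run:
```python
from h import *
def cap(): return vision.capture("scene")["img"].mean(2).astype(np.float32)
g0=cap()
for F in (13,13,13):
    stroke(.014,-.010,F,press=.0005)
    g1=cap(); d=np.abs(g1-g0)[188:214,238:268].mean(0).round(1); g0=g1; print(d.max(),d[:14])
```

```text
z 0.2564 tip 0.0742 end z 0.2567 [(11.3, 1.9), (15.2, 0.8), (14.5, -0.1), (8.2, 1.2)] t 22.8917
9.7 [1.4 1.1 9.7 3.7 4.  4.  1.8 0.9 2.7 9.1 3.5 6.4 6.5 1.1]
z 0.2563 tip 0.0741 end z 0.2569 [(7.6, 6.1), (9.8, 7.4), (9.9, 5.3), (6.5, 3.2)] t 25.0833
1.5 [0.9 0.8 1.  0.8 0.6 0.8 0.9 0.9 0.8 1.1 0.8 0.7 1.5 0.8]
z 0.2563 tip 0.0741 end z 0.2569 [(8.1, 6.2), (10.2, 6.5), (10.3, 5.8), (7.2, 1.8)] t 27.275
1.2 [0.7 1.  1.  0.9 0.9 0.9 0.9 0.9 1.  0.8 1.  0.9 1.2 0.7]
```

On the last two strokes the sideways force rose to about 6–7 N and the pad stopped moving, so the wheel is at its end stop. I'll back off and take a last look.

Run:
```python
from h import *
p=ctrl.sense()["ee_pos"]; ctrl.move_straight([p[0],p[1],.40],feed=.15); ctrl.hold(.5)
c=vision.capture("scene")["img"]; cv2.imwrite("pics/end.png",cv2.convertScaleAbs(cv2.resize(c[160:290,195:415,::-1],(792,468),interpolation=cv2.INTER_CUBIC),alpha=1.4))
```

```text
(no output)
```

View pics/end.png

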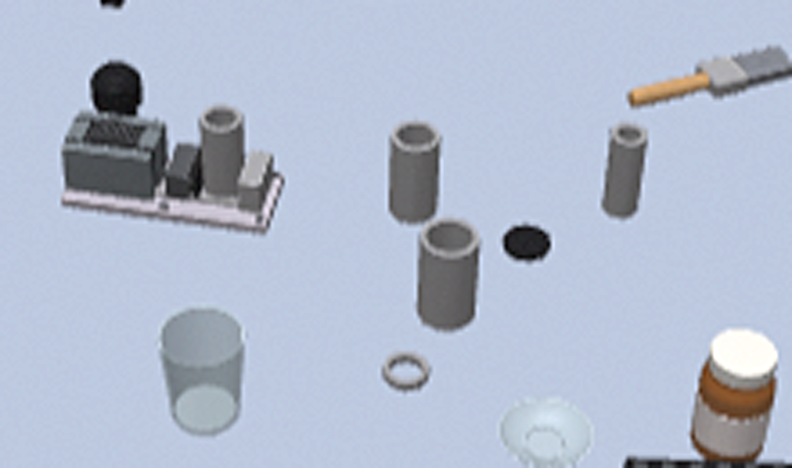

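The sleeve at (222,150) is clamped upright between the pad and the jaw. The other sleeves and the bystanders in view are where they were.

```bash
python3 -c "
from workcell import workorder
print(workorder.hand_in())"
```

```text
the job is handed in; nothing more can be done
None
```

I handed the job in with the 40 mm sleeve (gripper read 38.9 mm) clamped upright in the slot and the thumbwheel at its end stop; nothing was knocked over or pushed away in the last picture, and the hand-in returned no verdict.

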